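# Hang the sample pail on the sprung weighing hook

## Robot

A 6-joint arm with a two-finger parallel gripper is mounted at the origin on the work surface. World frame = base frame: x ahead of the robot, y to its left, z up, the work surface at z = 0. Lengths are in mm, angles in rad, forces in N, time in s.
With the tool pointing down it reaches from about 300 to 775 mm from the base axis. Payload 14.6 kg.
Tool frame: the origin (TCP) lies between the finger pads; the fingertips stand 19 mm ahead of it and the grasp point (between the pads) is the TCP; x points along the fingers, y is the direction in which the jaws open and shut, and the axes are right-handed (so a half turn about x gives the same grasp; the last joint's range is limited). The gripper opens to 94 mm and grips with 3 to 60 N. Pads are 16 mm wide; open, the fingers measure 119 mm over their backs; the gripper's body (75 mm by 177 mm) begins 78 mm behind the grasp point.
Start: joints at [1.157, 0.3, 1.521, -0, 1.321, -0.067], TCP at [186.937, 517.247, 224.446] pointing down, gripper open.
Joint ranges: [-3.03, 3.03], [-0.79, 2.21], [0.23, 2.52], [-1.04, 4.18], [0, 3.07], [-2.55, 2.55]. Speed limits (rad/s): [2.22, 2.22, 2.57, 3.14, 3.14, 3.14].

## Interface

Orientations are given as [roll, pitch, yaw] about the fixed x, y, z axes, in that order (R = Rz(yaw) Ry(pitch) Rx(roll)).
In Python, from cell import manip gives the robot as it stands.
- The arm moves only by the tool jog_arm, never from a script. Its argument "series" is one flat list of numbers, 7 for each row, row after row: the turn, a rotation vector about the world's x, y, z in rad, then the shift along the world's x, y, z in m, then the opening, from -1 (shut) to 1 (fully open). A call has 1 to 20 rows; each row is the pose to reach, as a shift and turn from the pose commanded when the call began; what a row does not reach only later rows make up. A row lasts 1/8 s, in which the tool goes at most 62.5 mm and 10.7 degrees, less where a joint would pass 70% of its speed; a pose out of reach is approached as far as the arm can. A call with a gripper value outside its range is refused whole. The fingers move at their own pace and stop on an object; "squeeze" is the grip in N (left out, the last holds). Time passes only in rows, so rows that repeat a pose let the fingers close. It gives the time, the measured TCP pose, the force and the opening at its end, in the units of the state.
- manip.read_state(): the state, without advancing time (a new reading comes with each control period).
- manip.camera(name): name is "scene" or "top" or "wrist"; returns a dict with "color" (384x512x3 uint8, blue, green, red), "range_z" (384x512 float32, mm along the optical axis (not along the pixel's ray), 0 where there is no reading), "fx", "fy", "cx", "cy" (pixels), "pose" (4x4, takes a point from camera to world coordinates); the wrist camera has in their place "mount" (4x4, takes a point from camera to tool coordinates, whose origin is the TCP and whose axes are the tool frame's). Camera axes: x right, y down, z forward; pixel columns grow to the right and rows downward; lengths in mm; the calibration is good to about 2 mm. A picture is of the moment at which its call begins: read the wrist's pose just before it.
- manip.sign_off(): hands the job in, once; it reports no verdict.
The state is a dict: "clock": time; "joints": joint angles; "qd": joint speeds; "effort": joint torques, N m; "eef_pos": TCP position; "eef_rot": TCP orientation; "wrist_force": force on the tool from outside, world axes, zero at the start; "moment": the same for the moment, N m; "finger_gap": finger opening in mm.
Only numpy, scipy, OpenCV 4.12 (cv2) and the standard library are available. Lean on these libraries where they do the work, as an engineer would, in place of code of your own. Each camera call takes 0.05 s, during which the arm holds its last target.

## Task

Weigh the sample pail: first swing its flat-lying wire bail upright while the pail stays standing on the table, then lift the pail by the bail and hang it with the notch in the middle of the bail on the scale's hook. The pail's weight is unknown and the hook is sprung: lower slowly and let go only when the scale carries the whole weight, so that the hook neither drops nor springs back with a jolt and is never forced down to its stop. Leave the pail hanging still and level, and leave the tape roll, carton and marker where they are.

Things in the scene. Friction and masses are not known exactly. Their poses are not given: they have to be found in the camera images.
- pail_c (a point): Centre, 35 mm above the underside, of a closed white plastic pail: 70 mm high, 90 mm across the lid, 80 mm at the foot; stands loose on the table; 0.2 to 0.9 kg, unknown each time. Axes of the pail: z up, y along the bail's hinge line, -x the way the flat-lying bail points. The hinge line crosses the pail's axis 17 mm above this point (52 mm above the underside).
- bail (a joint): Angle of the pail's wire bail: 0 = flat, pointing to the pail's -x, on its stop; 1.57 = upright; 3.14 = flat on the other side. Swings freely and falls back if let go. 5 mm steel wire; legs 51 to 56 mm either side of the pail's axis; top bar parallel to the hinge line, 85 mm from it, 50 mm to either side. Flat, the bar is 40 mm out from the lid's edge, 52 mm above the table.
- bail_notch (a point): Wire centre in the middle of the bail's notch, 93 mm from the hinge line: the top bar steps outward 8 mm over its middle 10 mm, with slanted sides ending 14 mm from the middle. The straight bar left on each side, 36 mm long, centred 32 mm from the middle, can be gripped across, leaving the notch free; the wire turns in the grip. y along the hinge line, -x from hinge to notch.
- scale: Bench spring scale, fixed: grey housing 66 x 80 mm, 150 mm high, centred 135 mm behind the hook; a steel rod rises from it and bends forward to the upturned hook. Origin on the table straight below the hook's saddle; -x is the way the hook's tip points, +x leads to the housing, z up. The bail wire must cross the hook's rod, so the bail's hinge line ends up along this y axis.
- saddle (a point): Lowest point of the hook, centre of its 8 mm round rod, 255 mm above the table unloaded; moves with the hook. From here the rod rises to the tip, 15 mm towards -x and 22 mm up, and on the other side, over 18 mm by 12 mm, to a level arm that runs back to 125 mm, then down into the housing. A seated bail has its notch 6 to 9 mm above this point.
- hook (a joint): How far the hook has sunk (m): 0 = unloaded, at its upper stop; 0.11 = lower stop. Spring of 110 N/m, lightly damped: begins to sink at about 0.5 N, then 1 mm for each 0.11 N (15 to 80 mm under the pail). The scale is harmed if the hook moves faster than 0.08 m/s, sinks beyond 0.1 m, or is pressed with more than 20 N.
- tape: Bystander: roll of packing tape lying flat, 100 mm across, 48 mm high; origin at the centre of its underside.
- carton: Bystander: small cardboard carton 110 x 150 mm, 70 mm high; origin at the centre of its underside.
- marker: Bystander: marker pen about 130 mm long, 14 mm thick, lying along its x; origin under the middle of its barrel.
Things that resemble listed ones, but are neither listed nor needed, are in the scene too. What is shaped like the part that bears pail_c but purple or turquoise is not meant.

How it is judged:
By the outcome, as a careful person would: the job done as asked, in the order asked, and still so for the second after the job is handed in, with the robot touching nothing.
It also fails if it takes over 72 s, if anything falls off the work surface, if the arm or the gripper's body presses on something with over 40 N, if the wrist force passes 120 N, or if a joint passes its speed limit or range.

## Working session

There is one attempt and no reset: what is moved stays moved. The work goes in short steps, Python scripts to look and compute and a tool call to move; the robot and the scene stay as the last step left them, time stands still between calls to the robot, and variables do not carry over. Pictures are saved under pics/ and viewed, and the job is handed in when it is done.

Besides the shell and the picture viewer there is one more tool, called after "Emit:" as a command line: name --argument value ..., lists and objects as JSON in quotes. jog_arm: Moves the arm, as the interface text tells. Its arguments: {"type":"object","properties":{"series":{"type":"array","items":{"type":"number"}},"squeeze":{"type":"number"}},"required":["series"]}

```bash
ls; mkdir -p pics
python3 - <<'E'
from cell import manip
import cv2,numpy as np
print(manip.read_state())
for n in("scene","top"):
    c=manip.camera(n); cv2.imwrite(f"pics/{n}0.png",c["color"]); np.savez(f"pics/{n}0.npz",**c)
    print(n,c["fx"],c["cx"],c["cy"],c["pose"].round(3).tolist())
E
```

```text
pics
{'clock': 0.0, 'joints': array([ 1.15737821e+00,  3.00457970e-01,  1.52159448e+00, -3.05540063e-05,
        1.32073209e+00, -6.66102421e-02]), 'qd': array([ 0.0015981 , -0.00031673, -0.00058296, -0.00113204,  0.00088738,
       -0.00058387]), 'effort': array([-4.01498128e-04, -5.31813598e+01, -3.52725792e+01,  7.08052190e-02,
        2.45075324e-02, -1.44893720e-04]), 'eef_pos': array([186.85594863, 517.01474427, 223.88786334]), 'eef_rot': array([-1.61258147,  1.56960408, -1.95938176]), 'wrist_force': array([ 1.41725698,  1.22450739, -0.95153351]), 'moment': array([ 0.03466792, -0.02454389, -0.03797111]), 'finger_gap': 94.17491356216398}
scene 470.6422410621973 256.19026818188973 190.264254442722 [[0.869, 0.278, -0.409, 1283.846], [0.495, -0.485, 0.722, -1245.574], [0.002, -0.83, -0.558, 1115.629], [0.0, 0.0, 0.0, 1.0]]
top 389.18622559821944 261.5484380310089 188.94130877283473 [[-0.01, -0.988, 0.156, 368.397], [-1.0, 0.013, 0.017, -25.311], [-0.019, -0.155, -0.988, 1556.779], [0.0, 0.0, 0.0, 1.0]]
```

View pics/scene0.png

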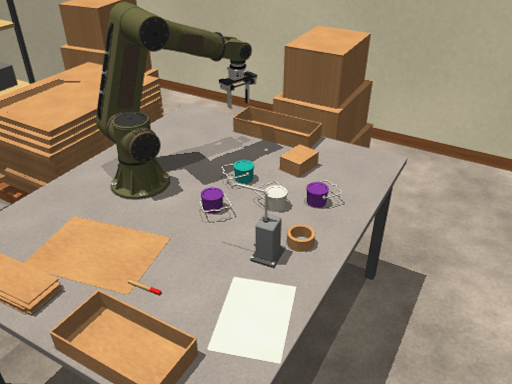

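View pics/top0.png

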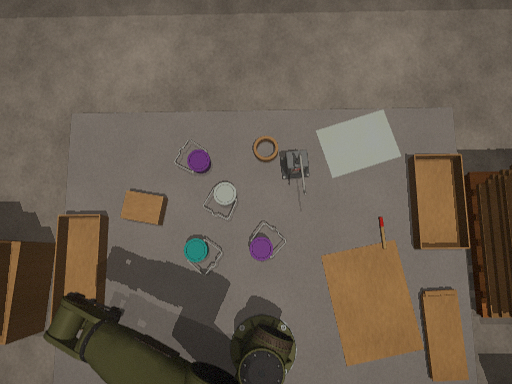

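The white pail is at (225,194) in the top view, with its bail down to its left and below. The scale is at (296,163) with its hook towards the robot. The purple and turquoise pails are decoys. I'll zoom in on both.

Run:
```python
import cv2,numpy as np
c=cv2.imread("pics/top0.png")
a=cv2.resize(c[170:240,185:255],(560,560),interpolation=cv2.INTER_CUBIC)
cv2.imwrite("pics/z1.png",a)
a=cv2.resize(c[140:215,265:340],(600,600),interpolation=cv2.INTER_CUBIC)
cv2.imwrite("pics/z2.png",a)
c=cv2.imread("pics/scene0.png")
a=cv2.resize(c[165:270,215:325],(660,600)[:2],interpolation=cv2.INTER_CUBIC)
cv2.imwrite("pics/z3.png",a)
```

```text
(no output)
```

View pics/z1.png

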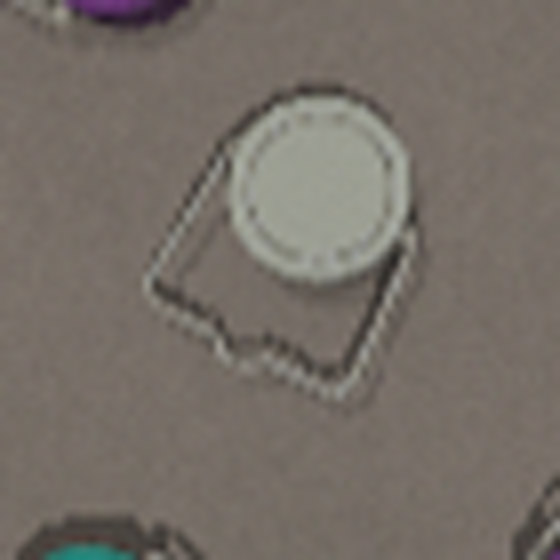

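View pics/z2.png

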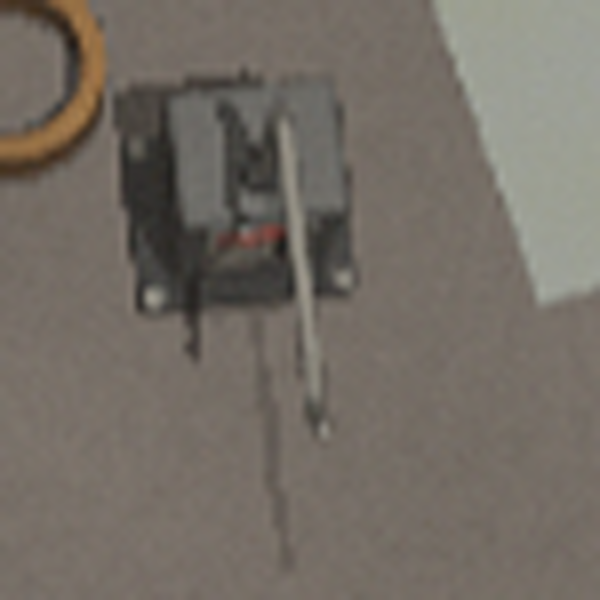

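View pics/z3.png

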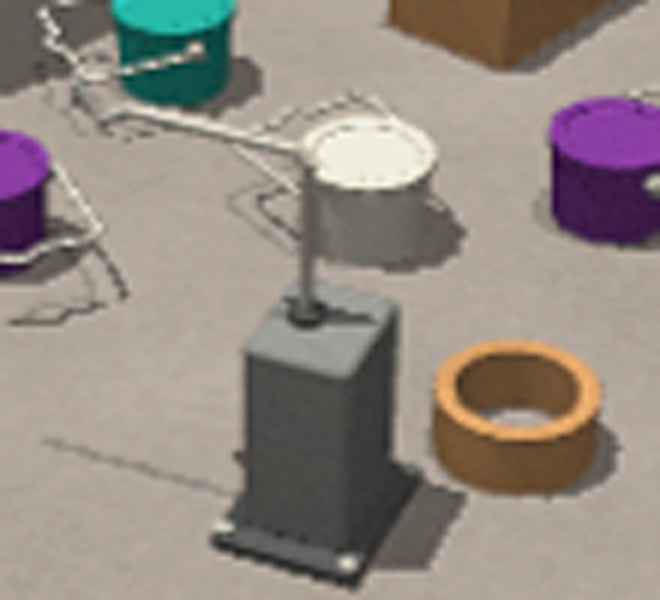

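```bash
cat > h.py <<'E'
import numpy as np,cv2
def load(n): return dict(np.load(f"pics/{n}.npz"))
def onplane(c,u,v,z):
    d=c["pose"][:3,:3]@np.array([(u-c["cx"])/c["fx"],(v-c["cy"])/c["fy"],1]); o=c["pose"][:3,3]
    return o+d*(z-o[2])/d[2]
def ray(c,u,v):
    d=c["pose"][:3,:3]@np.array([(u-c["cx"])/c["fx"],(v-c["cy"])/c["fy"],1]); return c["pose"][:3,3],d/np.linalg.norm(d)
def proj(c,p):
    q=np.linalg.inv(c["pose"])@np.append(p,1); return np.array([c["fx"]*q[0]/q[2]+c["cx"],c["fy"]*q[1]/q[2]+c["cy"]])
def tri(c1,p1,c2,p2):
    o1,d1=ray(c1,*p1);o2,d2=ray(c2,*p2)
    s=np.linalg.lstsq(np.c_[d1,-d2],o2-o1,rcond=None)[0]; a=o1+s[0]*d1;b=o2+s[1]*d2
    return (a+b)/2,np.linalg.norm(a-b)
E
python3 - <<'E'
from h import *
np.set_printoptions(precision=1,suppress=True)
t=load("top0");s=load("scene0")
z=lambda u,v,o,k=8:((u+.5)/k-.5+o[0],(v+.5)/k-.5+o[1])
img=t["color"].astype(int);g=img.min(2)
m=np.zeros(g.shape,np.uint8);m[175:212,205:245]=(g[175:212,205:245]>135)
cn=max(cv2.findContours(m,0,2)[0],key=cv2.contourArea)
(e,r)=cv2.minEnclosingCircle(cn);print("lid",e,r,onplane(t,*e,70), r*1480/389)
for nm,u,v in(("L",150,283),("R",340,392),("notch",243,362),("legL0",222,158),("legR0",412,240)):
    print(nm,onplane(t,*z(u,v,(185,170)),52))
for nm,u,v,zz in (("tip",320,430,277),("armfront",316,400,267),("armback",285,118,267),("foot1",155,297,8),("foot2",344,280,8),("housA",175,88,150),("housB",340,82,150),("housC",345,213,150),("housD",187,225,150)):
    print(nm,onplane(t,*z(u,v,(265,140)),zz))
zs=lambda u,v:((u+.5)/6-.5+215,(v+.5)/(600/105)-.5+165)
for nm,u,v,zz in (("s tip",85,80,277),("armend",130,108,267),("armback",305,155,267),("rodbase",307,312,150),("lid",369,154,70)):
    print(nm,onplane(s,*zs(u,v),zz))
print("tri armback",tri(t,z(285,118,(265,140)),s,zs(305,155)))
# depth at arm
E
```

```text
lid (224.5, 193.0) 11.236202239990234 [588.5 143.9  70. ] 42.749561221556675
L [545.1 228.5  52. ]
R [490.9 135.5  52. ]
notch [506.  182.7  52. ]
legL0 [606.4 193.9  52. ]
legR0 [564.7 100.6  52. ]
tip [ 553.4 -145.7  277. ]
armfront [ 567.5 -145.3  267. ]
armback [ 688.9 -135.4  267. ]
foot1 [661.3 -89.6   8. ]
foot2 [ 668.7 -185.2    8. ]
housA [733.  -94.8 150. ]
housB [ 734.7 -171.3  150. ]
housC [ 672.6 -171.9  150. ]
housD [668.  -99.1 150. ]
s tip [ 556.1 -147.1  277. ]
armend [ 585.  -147.1  267. ]
armback [ 691.7 -141.7  267. ]
rodbase [ 690.3 -133.6  150. ]
lid [590.4 136.6  70. ]
tri armback (array([ 689.4, -136.1,  263. ]), np.float64(1.151998689118829))
```

Run:
```python
from cell import manip
from scipy.spatial.transform import Rotation as R
import numpy as np
np.set_printoptions(precision=3,suppress=True)
s=manip.read_state()
r=R.from_euler('xyz',s["eef_rot"]).as_matrix(); print(r,"clock",s["clock"],s["wrist_force"])
print("jaw az deg",np.degrees(np.arctan2(r[1,1],r[0,1])))
import cv2
c=manip.camera("wrist"); print(c["mount"],c["fx"]); cv2.imwrite("pics/w0.png",c["color"])
```

```text
[[-0.     0.34   0.94 ]
 [-0.001  0.94  -0.34 ]
 [-1.    -0.001 -0.   ]] clock 0.1 [-0.003  0.156 -0.702]
jaw az deg 70.13296512812178
[[  -0.001   -0.273    0.962 -159.863]
 [   1.      -0.001    0.      -0.758]
 [   0.001    0.962    0.273  -80.521]
 [   0.       0.       0.       1.   ]] 276.08384921168874
```

View pics/w0.png

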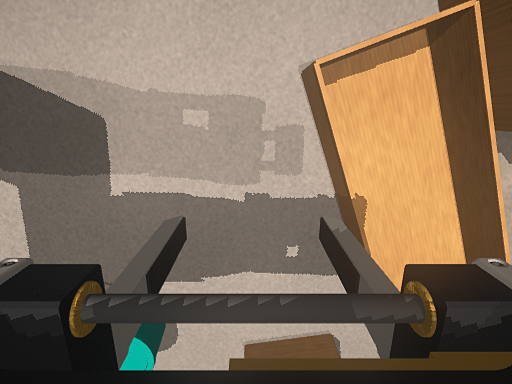

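Emit:
jog_arm --series '[0, 0, -0.284, 0.055, -0.06, 0.005, 0.2, 0, 0, -0.568, 0.11, -0.12, 0.01, 0.2, 0, 0, -0.852, 0.16, -0.18, 0.01, 0.2, 0, 0, -1.136, 0.21, -0.24, 0.01, 0.2, 0, 0, -1.42, 0.26, -0.3, 0.01, 0.2, 0, 0, -1.703, 0.3, -0.345, 0.01, 0.2, 0, 0, -1.703, 0.318, -0.365, 0.01, 0.2, 0, 0, -1.703, 0.318, -0.365, 0.01, 0.2, 0, 0, -1.703, 0.318, -0.365, 0.01, 0.2, 0, 0, -1.703, 0.318, -0.365, 0.01, 0.2, 0, 0, -1.703, 0.318, -0.365, 0.01, 0.2, 0, 0, -1.703, 0.318, -0.365, 0.01, 0.2, 0, 0, -1.703, 0.318, -0.365, 0.01, 0.2]' --squeeze 10

```text
clock: 1.78
eef_pos: [504.8, 152.6, 234.5]
eef_rot: [2.151, 1.571, 0.103]
wrist_force: [0.3, 0.2, 0.5]
finger_gap: 56.1
```

```bash
cat >> h.py <<'E'
def wrist(name):
    from cell import manip
    from scipy.spatial.transform import Rotation as R
    s=manip.read_state(); c=dict(manip.camera("wrist"))
    T=np.eye(4);T[:3,:3]=R.from_euler('xyz',s["eef_rot"]).as_matrix();T[:3,3]=s["eef_pos"]
    c["pose"]=T@c["mount"]; c["tcp"]=T
    cv2.imwrite(f"pics/{name}.png",c["color"]);np.savez(f"pics/{name}.npz",**c)
    print("t",round(s["clock"],2),"tcp",s["eef_pos"].round(1),"F",s["wrist_force"].round(2),"M",s["moment"].round(3),"gap",round(s["finger_gap"],1),
     "jaw az",np.degrees(np.arctan2(T[1,1],T[0,1])).round(2))
    return c
E
python3 -c "
from h import *
wrist('w1')"
```

```text
t 1.77 tcp [504.8 152.6 234.5] F [0.33 0.19 0.48] M [-0.055  0.017  0.012] gap 56.1 jaw az -27.34
```

View pics/w1.png

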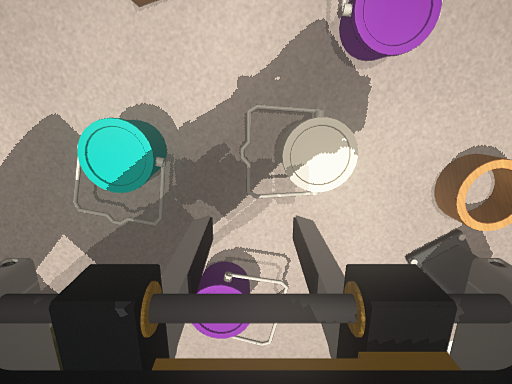

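```bash
python3 -c "
import cv2
c=cv2.imread('pics/w1.png')
cv2.imwrite('pics/z4.png',cv2.resize(c[95:205,230:365],None,fx=5,fy=5,interpolation=cv2.INTER_CUBIC))"
```

```text
(no output)
```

View pics/z4.png

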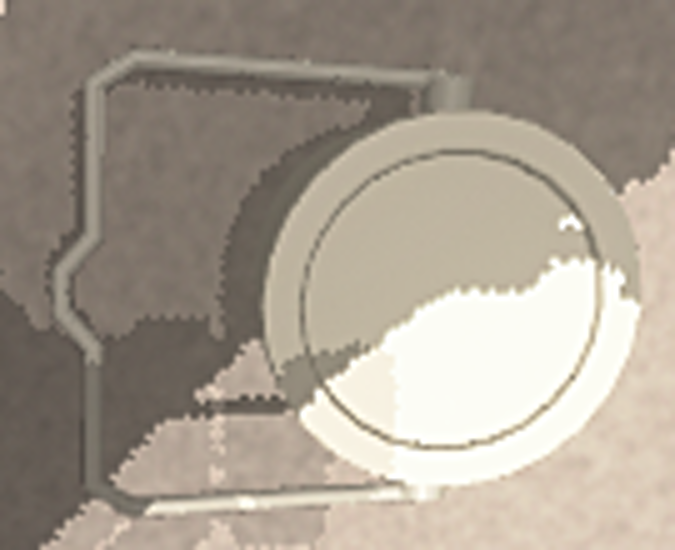

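Run:
```python
from h import *
np.set_printoptions(precision=1,suppress=True)
c=load("w1");z=lambda u,v:((u+.5)/5-.5+230,(v+.5)/5-.5+95)
P={k:onplane(c,*z(*p),h) for k,(p,h) in dict(a=((95,100),52),b=((95,235),52),d=((93,365),52),e=((93,480),52),n=((62,288),52),lid=((451,298),70),corner1=((93,80),52),corner2=((93,492),52),h1=((450,80),52),h2=((410,492),52)).items()}
for k in P: print(k,P[k])
v=P["a"]-P["e"];print("hinge az",np.degrees(np.arctan2(v[1],v[0])))
w=P["lid"]-P["n"];print("x az",np.degrees(np.arctan2(w[1],w[0])),np.hypot(w[0],w[1]))
```

```text
a [533.8 220.4  52. ]
b [518.9 191.9  52. ]
d [503.4 163.3  52. ]
e [489.4 136.5  52. ]
n [505.6 184.1  52. ]
lid [587.8 141.8  70. ]
corner1 [535.5 224.7  52. ]
corner2 [487.9 133.6  52. ]
h1 [611.2 185.5  52. ]
h2 [560.8  95.9  52. ]
hinge az 62.09136794628157
x az -27.194153232588594 92.46096596690413
```

Emit:
jog_arm --series '[0, 0, 0, -0.004, 0.0065, -0.04, -0.2, 0, 0, 0, -0.004, 0.0065, -0.08, -0.2, 0, 0, 0, -0.004, 0.0065, -0.12, -0.2, 0, 0, 0, -0.004, 0.0065, -0.15, -0.2, 0, 0, 0, -0.004, 0.0065, -0.17, -0.2, 0, 0, 0, -0.004, 0.0065, -0.182, -0.2, 0, 0, 0, -0.004, 0.0065, -0.182, -0.2, 0, 0, 0, -0.004, 0.0065, -0.182, -0.2]'

```text
clock: 2.82
eef_pos: [501.4, 158.9, 53.3]
eef_rot: [2.297, 1.57, 0.247]
wrist_force: [0.1, -0.6, -0.1]
finger_gap: 37.5
```

```bash
python3 -c "
from h import *
wrist('w2')"
```

```text
t 2.83 tcp [501.4 158.9  53.3] F [ 0.15 -0.59 -0.12] M [-0.056  0.107  0.018] gap 37.5 jaw az -27.43
```

View pics/w2.png

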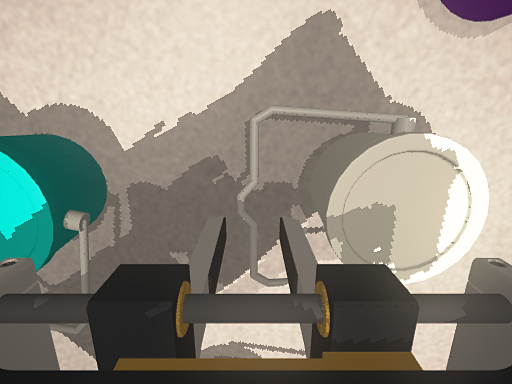

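The bar runs between the open fingers at column 255, and the notch at (243,200) is clear of them. I'll close on it.

Emit:
jog_arm --series '[0, 0, 0, 0, 0, 0, -1, 0, 0, 0, 0, 0, 0, -1, 0, 0, 0, 0, 0, 0, -1, 0, 0, 0, 0, 0, 0, -1, 0, 0, 0, 0, 0, 0, -1]' --squeeze 8

```text
clock: 3.5
eef_pos: [501.4, 158.7, 52.6]
eef_rot: [2.12, 1.57, 0.07]
wrist_force: [3.5, -0.6, 0.0]
finger_gap: 4.5
```

Run:
```python
from h import *
wrist('w3')
a=np.radians(-27.4);x=np.array([np.cos(a),np.sin(a)])
th=np.linspace(0,np.pi/2,19)[1:]
for t in th: 
    r=85*(1-np.cos(t)); print(np.round([x[0]*r,x[1]*r,85*np.sin(t)],1),end=' ')
```

```text
t 3.5 tcp [501.4 158.7  52.6] F [ 3.47 -0.61  0.01] M [-0.258 -0.444 -0.025] gap 4.5 jaw az -27.45
[ 0.3 -0.1  7.4] [ 1.1 -0.6 14.8] [ 2.6 -1.3 22. ] [ 4.6 -2.4 29.1] [ 7.1 -3.7 35.9] [10.1 -5.2 42.5] [13.6 -7.1 48.8] [17.7 -9.2 54.6] [ 22.1 -11.5  60.1] [ 27.  -14.   65.1] [ 32.2 -16.7  69.6] [ 37.7 -19.6  73.6] [ 43.6 -22.6  77. ] [ 49.7 -25.7  79.9] [ 55.9 -29.   82.1] [ 62.4 -32.3  83.7] [ 68.9 -35.7  84.7] [ 75.5 -39.1  85. ]
```

View pics/w3.png

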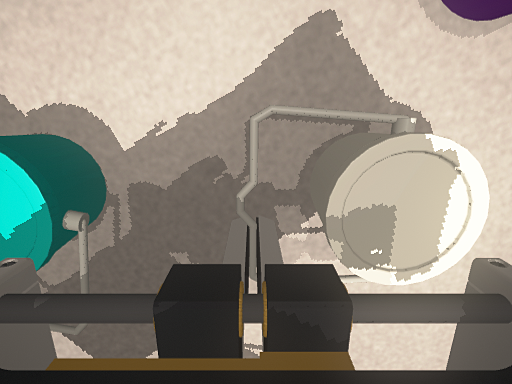

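Emit:
jog_arm --series '[0, 0, 0, 0.001, -0.0005, 0.0074, -1, 0, 0, 0, 0.002, -0.001, 0.0148, -1, 0, 0, 0, 0.0036, -0.0018, 0.022, -1, 0, 0, 0, 0.0055, -0.0028, 0.029, -1, 0, 0, 0, 0.008, -0.004, 0.036, -1, 0, 0, 0, 0.011, -0.0057, 0.0425, -1, 0, 0, 0, 0.0145, -0.0075, 0.0488, -1, 0, 0, 0, 0.0185, -0.0096, 0.0546, -1, 0, 0, 0, 0.023, -0.012, 0.06, -1, 0, 0, 0, 0.028, -0.0145, 0.065, -1, 0, 0, 0, 0.0332, -0.0172, 0.0696, -1, 0, 0, 0, 0.0387, -0.02, 0.0736, -1]'

```text
clock: 5.05
eef_pos: [540.0, 138.8, 127.2]
eef_rot: [2.787, 1.57, 0.737]
wrist_force: [-9.2, 2.2, 10.5]
finger_gap: 4.4
```

```bash
python3 -c "
from h import *
wrist('w4')"
```

```text
t 5.05 tcp [540.  138.8 127.2] F [-9.16  2.18 10.47] M [0.288 1.577 0.044] gap 4.4 jaw az -27.44
```

View pics/w4.png

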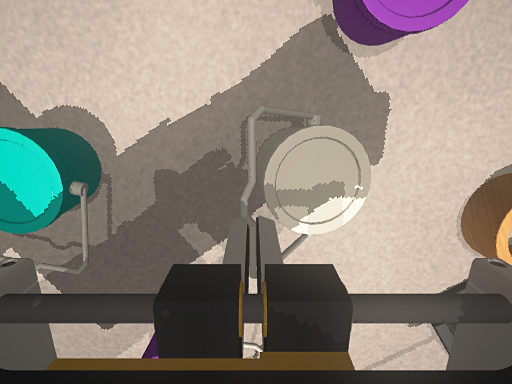

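Emit:
jog_arm --series '[0, 0, 0, -0.001, 0.0005, 0.001, -1, 0, 0, 0, -0.001, 0.0005, 0.002, -1, 0, 0, 0, -0.001, 0.0005, 0.002, -1]'

```text
clock: 5.48
eef_pos: [538.8, 139.1, 128.0]
eef_rot: [1.759, 1.57, -0.291]
wrist_force: [0.7, 0.0, -1.7]
finger_gap: 4.2
```

```bash
python3 -c "
from h import *
wrist('w5')"
```

```text
t 5.47 tcp [538.8 139.1 128. ] F [ 0.74  0.02 -1.69] M [-0.109 -0.08   0.005] gap 4.2 jaw az -27.45
```

Emit:
jog_arm --series '[0, 0, 0, 0.006, -0.003, 0.0036, -1, 0, 0, 0, 0.012, -0.0062, 0.0062, -1, 0, 0, 0, 0.0185, -0.0096, 0.0083, -1, 0, 0, 0, 0.025, -0.013, 0.0098, -1, 0, 0, 0, 0.0315, -0.0163, 0.0106, -1, 0, 0, 0, 0.0365, -0.019, 0.0108, -1, 0, 0, 0, 0.0365, -0.019, 0.0108, -1, 0, 0, 0, 0.0365, -0.019, 0.0108, -1]'

```text
clock: 6.52
eef_pos: [575.1, 120.3, 138.9]
eef_rot: [2.427, 1.571, 0.377]
wrist_force: [-0.7, -0.9, 1.1]
finger_gap: 4.5
```

```bash
python3 -c "
from h import *
wrist('w6')
from cell import manip
c=manip.camera('scene');cv2.imwrite('pics/s6.png',c['color']);cv2.imwrite('pics/s6z.png',cv2.resize(c['color'][120:240,220:340],None,fx=5,fy=5,interpolation=cv2.INTER_CUBIC))"
```

```text
t 6.53 tcp [575.1 120.3 138.9] F [-0.72 -0.91  1.13] M [-0.351  0.336 -0.023] gap 4.5 jaw az -27.45
```

View pics/w6.png

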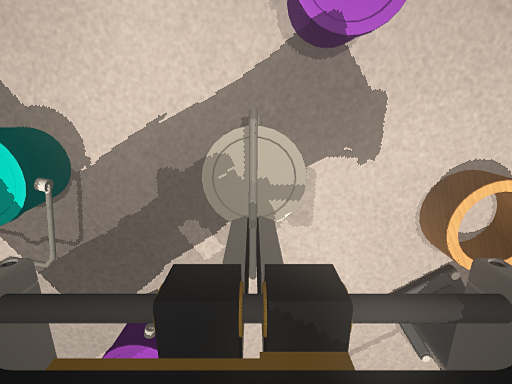

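View pics/s6z.png

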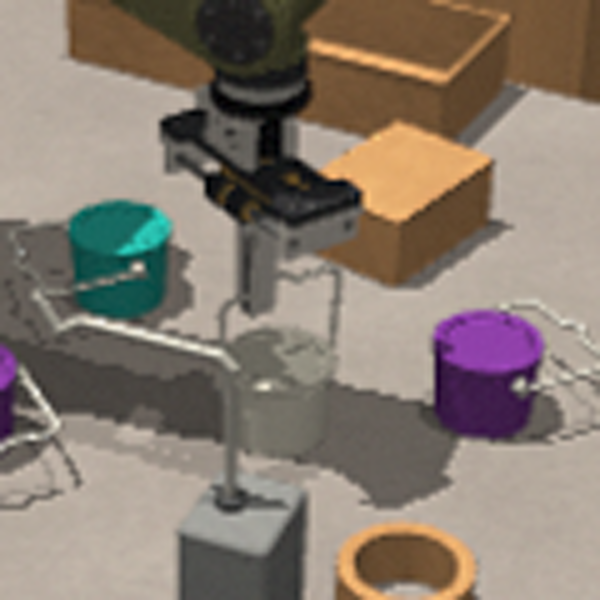

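The bail is upright and the pail stands level. I'll grip firmly and lift a little.

Emit:
jog_arm --series '[0, 0, 0, 0, 0, 0, -1, 0, 0, 0, 0, 0, 0, -1, 0, 0, 0, 0, 0, 0.003, -1, 0, 0, 0, 0, 0, 0.006, -1, 0, 0, 0, 0, 0, 0.01, -1, 0, 0, 0, 0, 0, 0.014, -1, 0, 0, 0, 0, 0, 0.018, -1, 0, 0, 0, 0, 0, 0.022, -1, 0, 0, 0, 0, 0, 0.025, -1, 0, 0, 0, 0, 0, 0.025, -1, 0, 0, 0, 0, 0, 0.025, -1]' --squeeze 60

```text
clock: 8.0
eef_pos: [575.1, 120.2, 163.7]
eef_rot: [-0.889, 1.571, -2.939]
wrist_force: [0.2, -0.2, -4.6]
finger_gap: 3.1
```

```bash
python3 -c "
from h import *
wrist('w7')
from cell import manip
for i in range(3):
  c=manip.camera('scene');s=manip.read_state();print(s['wrist_force'].round(2),s['moment'].round(3))
cv2.imwrite('pics/s7z.png',cv2.resize(c['color'][120:240,220:340],None,fx=5,fy=5,interpolation=cv2.INTER_CUBIC))"
```

```text
t 8.0 tcp [575.1 120.2 163.7] F [ 0.22 -0.21 -4.57] M [-0.217  0.104 -0.   ] gap 3.1 jaw az -27.45
[ 0.03 -0.05 -5.81] [-0.17   0.137 -0.022]
[-0.09  0.89 -5.62] [-0.107  0.184 -0.017]
[-0.13 -0.46 -6.25] [-0.18  0.2   0.02]
```

View pics/w7.png

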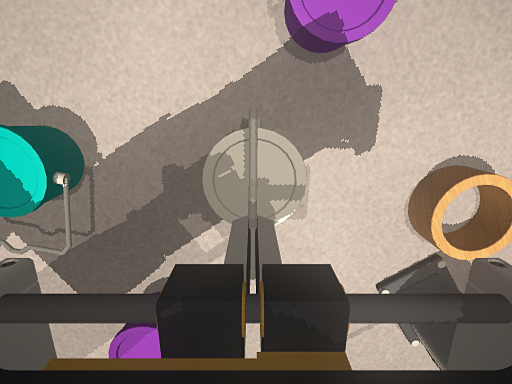

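View pics/s7z.png

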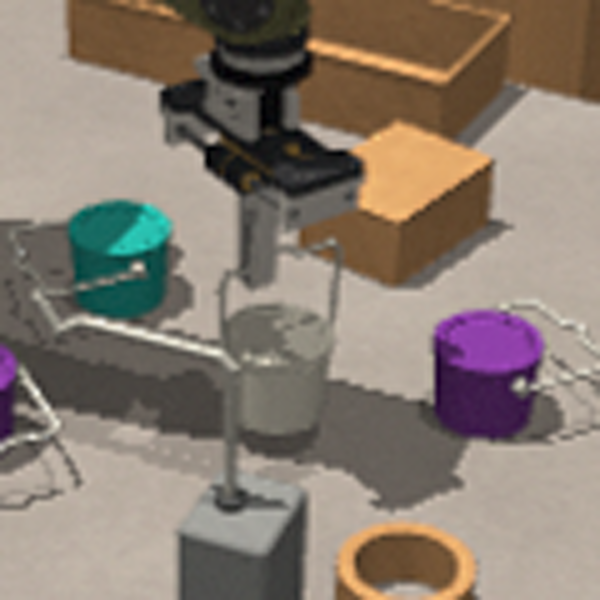

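The lift holds and the pail stays close to level. The weight is about 5.8 N, so the expected sink is about 48 mm. I'll carry it to a point in front of the hook tip.

Emit:
jog_arm --series '[0, 0, 0.01, -0.002, -0.005, 0.01, -1, 0, 0, 0.03, -0.006, -0.015, 0.022, -1, 0, 0, 0.06, -0.012, -0.03, 0.035, -1, 0, 0, 0.1, -0.018, -0.047, 0.048, -1, 0, 0, 0.14, -0.025, -0.065, 0.06, -1, 0, 0, 0.18, -0.032, -0.083, 0.07, -1, 0, 0, 0.22, -0.039, -0.101, 0.08, -1, 0, 0, 0.26, -0.046, -0.12, 0.09, -1, 0, 0, 0.3, -0.052, -0.139, 0.098, -1, 0, 0, 0.34, -0.058, -0.158, 0.105, -1, 0, 0, 0.38, -0.063, -0.177, 0.111, -1, 0, 0, 0.42, -0.068, -0.196, 0.116, -1, 0, 0, 0.45, -0.072, -0.214, 0.12, -1, 0, 0, 0.48, -0.075, -0.232, 0.124, -1, 0, 0, 0.5, -0.077, -0.249, 0.127, -1, 0, 0, 0.52, -0.079, -0.265, 0.129, -1, 0, 0, 0.54, -0.08, -0.279, 0.13, -1, 0, 0, 0.55, -0.08, -0.288, 0.131, -1, 0, 0, 0.555, -0.08, -0.293, 0.131, -1, 0, 0, 0.555, -0.08, -0.294, 0.131, -1]'

```text
clock: 10.7
eef_pos: [495.1, -173.9, 295.0]
eef_rot: [1.051, 1.571, -0.444]
wrist_force: [0.2, 0.3, -5.5]
finger_gap: 3.1
```

```bash
python3 -c "
from h import *
wrist('w8')
from cell import manip
c=manip.camera('scene');np.savez('pics/s8.npz',**c);cv2.imwrite('pics/s8z.png',cv2.resize(c['color'][130:270,180:320],None,fx=4,fy=4,interpolation=cv2.INTER_CUBIC))"
```

```text
t 10.7 tcp [ 495.1 -173.9  295. ] F [ 0.21  0.27 -5.48] M [-0.141  0.053  0.018] gap 3.1 jaw az 4.34
```

View pics/w8.png

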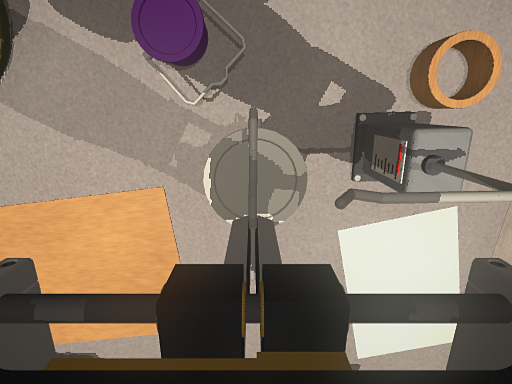

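View pics/s8z.png

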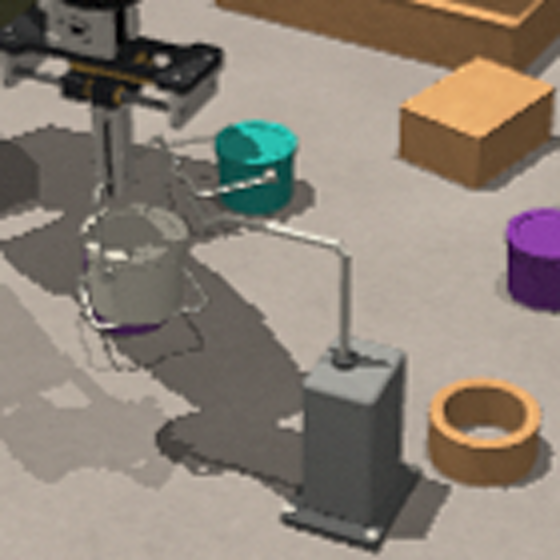

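```bash
python3 -c "
import cv2
c=cv2.imread('pics/w8.png')
cv2.imwrite('pics/z8.png',cv2.resize(c[100:260,190:350],None,fx=5,fy=5,interpolation=cv2.INTER_CUBIC)[:600,:])
cv2.imwrite('pics/z8b.png',cv2.resize(c[150:230,320:480],None,fx=5,fy=5,interpolation=cv2.INTER_CUBIC))"
```

```text
(no output)
```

View pics/z8.png

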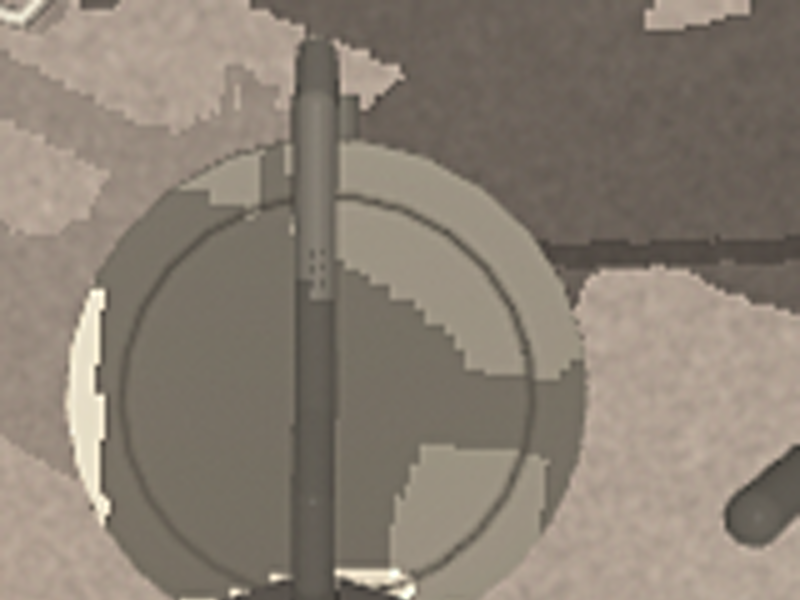

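View pics/z8b.png

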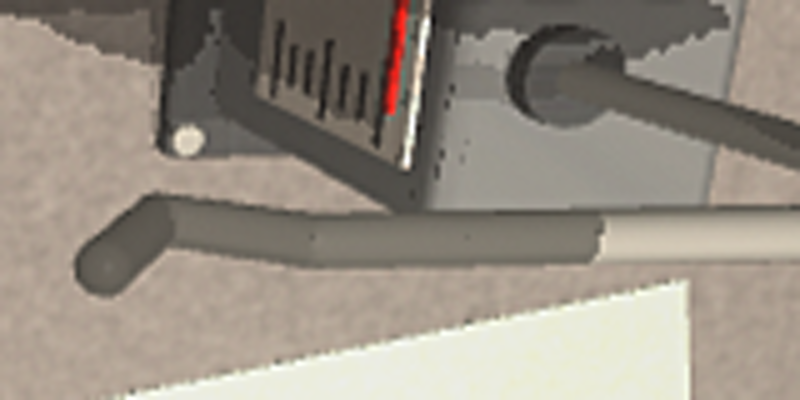

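Run:
```python
from h import *
np.set_printoptions(precision=1,suppress=True)
c=load("w8");z=lambda u,v:((u+.5)/5-.5+320,(v+.5)/5-.5+150)
for n,u,v,h in(("tip",103,265,277),("saddle",160,214,255),("arm0",312,238,267),("arm1",600,240,267),("arm2",790,234,267)):
    p=z(u,v);print(n,onplane(c,*p,h),"rangeZ",c["range_z"][round(p[1]),round(p[0])])
    d=c["range_z"][round(p[1]),round(p[0])]; q=c["pose"]@np.array([(p[0]-c["cx"])/c["fx"]*d,(p[1]-c["cy"])/c["fy"]*d,d,1]);print("   by depth",q[:3])
for v in range(110,218,6):
    row=c["range_z"][v,240:266]; row=np.where(row>0,row,9999); u=np.argmin(row)+240; d=row.min()
    us=np.where(row<d+6)[0]+240; u=us.mean()
    q=c["pose"]@np.array([(u-c["cx"])/c["fx"]*d,(v-c["cy"])/c["fy"]*d,d,1])
    T=np.linalg.inv(c["tcp"]); print(v,u,d,q[:3],"tool",(T@q)[:3])
```

```text
tip [ 552.1 -150.7  277. ] rangeZ 184.02963
   by depth [ 550.9 -149.6  280.4]
saddle [ 567.3 -148.9  255. ] rangeZ 201.2589
   by depth [ 564.5 -147.   262. ]
arm0 [ 584.8 -147.6  267. ] rangeZ 194.73161
   by depth [ 583.6 -146.9  269.2]
arm1 [ 625.8 -144.8  267. ] rangeZ 192.90442
   by depth [ 622.9 -143.7  271. ]
arm2 [ 652.6 -141.9  267. ] rangeZ 193.52107
   by depth [ 649.8 -141.1  270.2]
110 253.5 162.51797 [488.7 -94.7 285.9] tool [  9.1  -0.3 -79.4]
116 253.0 158.70187 [488.6 -98.1 290.8] tool [  4.2  -0.7 -76.1]
122 252.5 156.59169 [ 488.6 -101.3  293.9] tool [  1.   -0.9 -72.8]
128 252.14285714285714 158.03036 [ 488.7 -104.7  293.4] tool [  1.6  -1.1 -69.5]
134 252.5 158.49724 [ 489.1 -108.   293.8] tool [  1.1  -0.9 -66.1]
140 252.5 159.28961 [ 489.4 -111.4  294. ] tool [  1.   -0.9 -62.7]
146 252.5 159.78452 [ 489.6 -114.8  294.4] tool [  0.5  -1.  -59.3]
152 252.5 161.01906 [ 489.9 -118.3  294.1] tool [  0.8  -1.  -55.8]
158 252.5 161.78558 [ 490.1 -121.8  294.3] tool [  0.6  -1.  -52.3]
164 252.5 162.29974 [ 490.4 -125.2  294.8] tool [  0.2  -1.  -48.9]
170 252.5 163.71948 [ 490.7 -128.9  294.4] tool [  0.6  -1.  -45.2]
176 252.5 164.56096 [ 491.  -132.5  294.5] tool [  0.4  -1.  -41.5]
182 252.5 164.42062 [ 491.2 -135.9  295.6] tool [ -0.7  -1.  -38.1]
188 252.5 163.07988 [ 491.4 -139.   297.9] tool [ -2.9  -1.  -35.1]
194 252.5 161.8364 [ 491.7 -142.   300. ] tool [ -5.1  -1.  -32. ]
200 252.0 159.53293 [ 491.6 -144.7  303.2] tool [ -8.2  -1.3 -29.4]
206 252.5 160.83992 [ 492.1 -148.4  302.9] tool [ -7.9  -1.  -25.6]
212 252.5 161.6618 [ 492.4 -152.1  303.1] tool [ -8.1  -1.  -21.9]
```

Emit:
jog_arm --series '[0, 0, 0, 0.004, 0, 0, -1, 0, 0, 0, 0.014, 0, 0, -1, 0, 0, 0, 0.026, 0, 0, -1, 0, 0, 0, 0.038, 0, 0, -1, 0, 0, 0, 0.05, 0, 0, -1, 0, 0, 0, 0.061, 0, 0, -1, 0, 0, 0, 0.07, 0, 0, -1, 0, 0, 0, 0.075, 0, 0, -1, 0, 0, 0, 0.075, 0, 0, -1, 0, 0, 0, 0.075, 0, 0, -1, 0, 0, 0, 0.075, 0, 0, -1]'

```text
clock: 12.18
eef_pos: [569.9, -173.8, 295.0]
eef_rot: [0.869, 1.571, -0.626]
wrist_force: [0.8, -0.2, -6.1]
finger_gap: 3.1
```

```bash
python3 -c "
from h import *
c=wrist('w9')
from cell import manip
fs=[]
for i in range(8): s=manip.camera('scene');fs.append(manip.read_state()['wrist_force'])
print(np.mean(fs,0),np.std(fs,0))
t=manip.camera('top')
np.savez('pics/s9.npz',**s)
np.savez('pics/t9.npz',**t)
A=cv2.resize(c['color'][100:230,190:350],(800,650),interpolation=cv2.INTER_CUBIC)[:600]
cv2.imwrite('pics/w9z.png',A)
cv2.imwrite('pics/s9z.png',cv2.resize(s['color'][130:270,180:320],None,fx=4,fy=4,interpolation=cv2.INTER_CUBIC))"
```

```text
t 12.18 tcp [ 569.9 -173.8  295. ] F [ 0.78 -0.19 -6.09] M [-0.183  0.015 -0.043] gap 3.1 jaw az 4.35
[-0.18341491  0.00655362 -5.27983195] [0.72760487 0.22014511 0.43474956]
```

View pics/w9z.png

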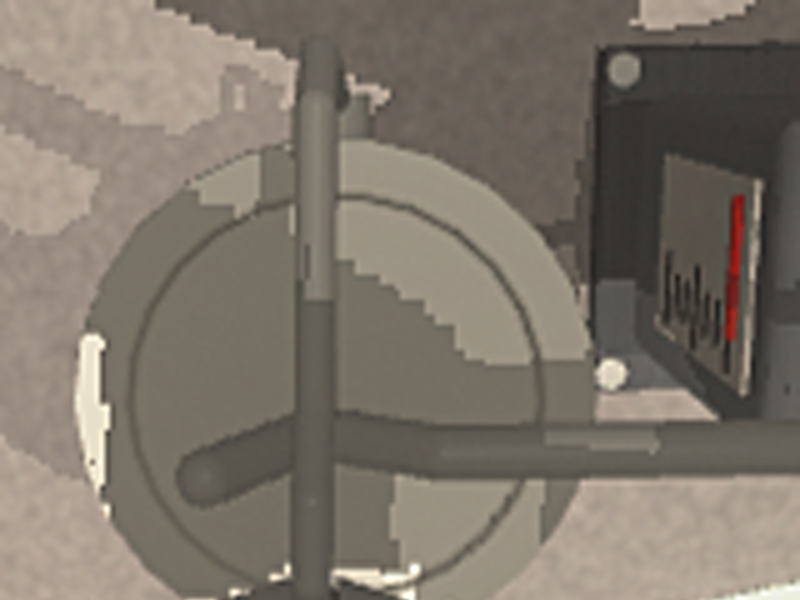

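View pics/s9z.png

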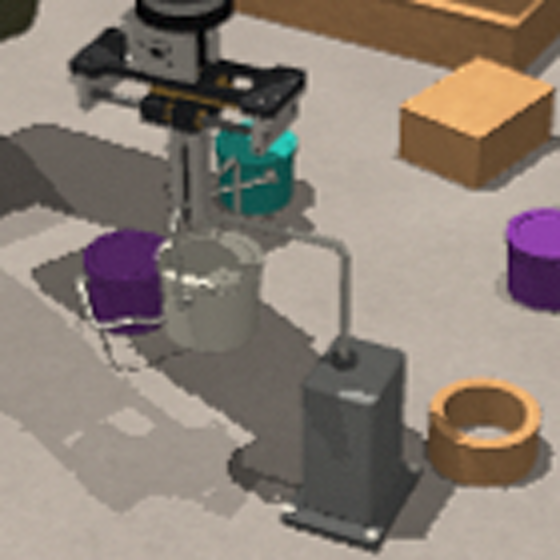

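Run:
```python
from h import *
np.set_printoptions(precision=1,suppress=True)
c=load("w9");z=lambda u,v:((u+.5)/5-.5+190,(v+.5)/5-.5+100)
T=np.linalg.inv(c["tcp"])
for n,u,v,h in(("tip",203,481,277),("arm0",432,450,267),("arm1",620,451,267),("arm2",780,449,267),("notch",315,535,300.5)):
    p=z(u,v);q=onplane(c,*p,h);print(n,q,(T@np.append(q,1))[:3],"rangeZ",c["range_z"][round(p[1]),round(p[0])])
for v in range(182,216,3):
    row=c["range_z"][v,240:266]; d=row[row>0].min(); us=np.where((row<d+5)&(row>0))[0]+240; u=us.mean()
    q=c["pose"]@np.array([(u-c["cx"])/c["fx"]*d,(v-c["cy"])/c["fy"]*d,d,1]);print(v,u,q[:3],(T@q)[:3])
```

```text
tip [ 552.2 -151.4  277. ] [ 18.  -16.  -23.7] rangeZ 182.97215
arm0 [ 583.7 -147.5  267. ] [ 28.   15.7 -25.1] rangeZ 192.59584
arm1 [ 610.2 -145.7  267. ] [ 28.   42.3 -25. ] rangeZ 191.17003
arm2 [ 632.8 -143.7  267. ] [ 28.   65.  -25.2] rangeZ 190.85722
notch [ 567.2 -149.6  300.5] [ -5.5  -0.9 -24.3] rangeZ 161.26262
182 252.5 [ 566.1 -136.1  294.5] [  0.5  -1.  -37.8]
185 252.5 [ 566.2 -137.2  297.3] [ -2.3  -1.  -36.7]
188 252.5 [ 566.3 -139.   297.4] [ -2.4  -1.  -34.9]
191 252.5 [ 566.4 -140.2  299.8] [ -4.8  -1.  -33.8]
194 252.0 [ 566.2 -141.7  300.8] [ -5.8  -1.3 -32.2]
197 252.0 [ 566.4 -143.4  301.2] [ -6.2  -1.3 -30.5]
200 252.0 [ 566.5 -144.7  302.9] [ -7.8  -1.3 -29.2]
203 252.0 [ 566.6 -146.1  304.2] [ -9.2  -1.3 -27.9]
206 252.0 [ 566.8 -148.5  302.6] [ -7.6  -1.3 -25.5]
209 251.625 [ 566.7 -150.2  303.1] [ -8.1  -1.5 -23.8]
212 252.0 [ 567.  -151.9  303.4] [ -8.4  -1.3 -22. ]
215 252.0 [ 567.1 -153.8  303.5] [ -8.4  -1.3 -20.2]
```

Emit:
jog_arm --series '[0, 0, 0, 0, 0.0005, -0.003, -1, 0, 0, 0, 0, 0.0005, -0.008, -1, 0, 0, 0, 0, 0.0005, -0.014, -1, 0, 0, 0, 0, 0.0005, -0.02, -1, 0, 0, 0, 0, 0.0005, -0.025, -1, 0, 0, 0, 0, 0.0005, -0.029, -1, 0, 0, 0, 0, 0.0005, -0.032, -1, 0, 0, 0, 0, 0.0005, -0.034, -1, 0, 0, 0, 0, 0.0005, -0.034, -1, 0, 0, 0, 0, 0.0005, -0.034, -1]'

```text
clock: 13.92
eef_pos: [570.2, -173.3, 261.0]
eef_rot: [1.2, 1.571, -0.295]
wrist_force: [-0.1, 0.4, -5.3]
finger_gap: 2.8
```

```bash
cat >> h.py <<'E'
def look(name,n=8):
    from cell import manip
    c=wrist('w'+name); fs=[];ms=[]
    for i in range(n):
        s=manip.camera('scene');r=manip.read_state();fs.append(r['wrist_force']);ms.append(r['moment'])
    print("meanF",np.mean(fs,0).round(2),"sd",np.std(fs,0).round(2),"M",np.mean(ms,0).round(3))
    np.savez(f'pics/s{name}.npz',**s)
    a=cv2.resize(c['color'][100:240,190:350],(480,420),interpolation=cv2.INTER_CUBIC)
    b=cv2.resize(s['color'][150:255,200:280],(320,420),interpolation=cv2.INTER_CUBIC)
    cv2.imwrite(f'pics/L{name}.png',np.hstack([a,b]))
    return c,s
E
python3 -c "
from h import *
look('10')"
```

```text
t 13.93 tcp [ 570.2 -173.3  261. ] F [-0.15  0.36 -5.35] M [-0.151  0.003  0.034] gap 2.8 jaw az 4.35
meanF [ 0.16 -0.18 -4.87] sd [0.54 0.44 0.37] M [-0.15   0.02  -0.011]
```

View pics/L10.png

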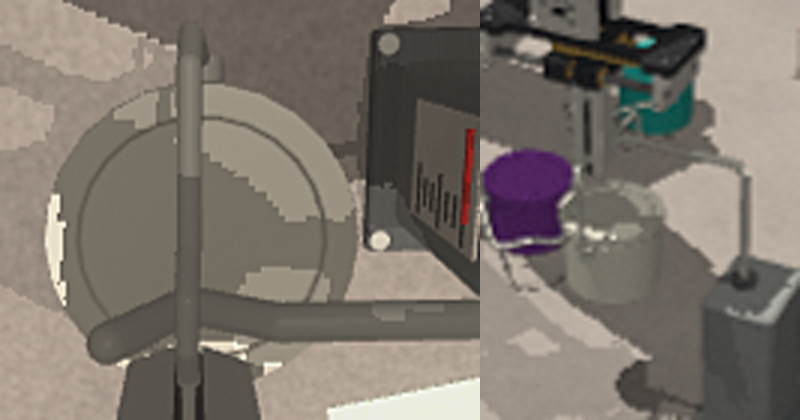

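Emit:
jog_arm --series '[0, 0, 0, 0, 0, -0.001, -1, 0, 0, 0, 0, 0, -0.002, -1, 0, 0, 0, 0, 0, -0.003, -1, 0, 0, 0, 0, 0, -0.004, -1, 0, 0, 0, 0, 0, -0.005, -1, 0, 0, 0, 0, 0, -0.006, -1, 0, 0, 0, 0, 0, -0.007, -1, 0, 0, 0, 0, 0, -0.009, -1, 0, 0, 0, 0, 0, -0.011, -1, 0, 0, 0, 0, 0, -0.013, -1, 0, 0, 0, 0, 0, -0.015, -1, 0, 0, 0, 0, 0, -0.015, -1, 0, 0, 0, 0, 0, -0.015, -1]'

```text
clock: 16.0
eef_pos: [570.2, -173.3, 245.9]
eef_rot: [1.403, 1.571, -0.091]
wrist_force: [1.0, 0.3, -3.0]
finger_gap: 2.7
```

```bash
python3 -c "
from h import *
look('11')"
```

```text
t 16.0 tcp [ 570.2 -173.3  245.9] F [ 1.05  0.27 -3.04] M [-0.041 -0.06  -0.014] gap 2.7 jaw az 4.35
meanF [ 0.64  0.17 -3.49] sd [0.6  0.41 0.75] M [-0.081 -0.069 -0.008]
```

View pics/L11.png

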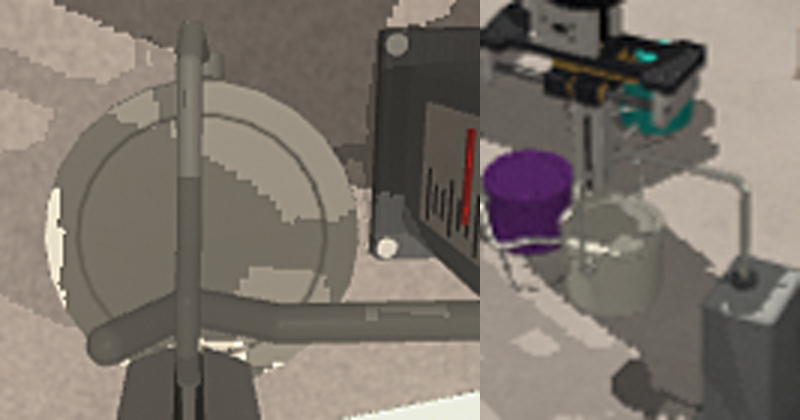

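Emit:
jog_arm --series '[0, 0, 0, 0, 0, -0.001, -1, 0, 0, 0, 0, 0, -0.003, -1, 0, 0, 0, 0, 0, -0.005, -1, 0, 0, 0, 0, 0, -0.007, -1, 0, 0, 0, 0, 0, -0.009, -1, 0, 0, 0, 0, 0, -0.011, -1, 0, 0, 0, 0, 0, -0.013, -1, 0, 0, 0, 0, 0, -0.015, -1, 0, 0, 0, 0, 0, -0.017, -1, 0, 0, 0, 0, 0, -0.019, -1, 0, 0, 0, 0, 0, -0.02, -1, 0, 0, 0, 0, 0, -0.02, -1, 0, 0, 0, 0, 0, -0.02, -1]'

```text
clock: 18.08
eef_pos: [570.2, -173.3, 225.9]
eef_rot: [0.917, 1.571, -0.577]
wrist_force: [1.4, 0.5, -1.2]
finger_gap: 3.1
```

```bash
python3 -c "
from h import *
look('12',16)
def armz(n):
    c=load(n);out=[]
    for u in range(300,380,4):
        col=c['range_z'][160:235,u];v=np.argmin(np.where(col>0,col,9e3))+160;d=c['range_z'][v,u]
        q=c['pose']@np.array([(u-c['cx'])/c['fx']*d,(v-c['cy'])/c['fy']*d,d,1]);out.append(q[2])
    return np.median(out),np.std(out)
for n in('w9','w10','w11','w12'):print(n,armz(n))
"
```

```text
t 18.07 tcp [ 570.2 -173.3  225.9] F [ 1.41  0.51 -1.15] M [ 0.018 -0.217 -0.042] gap 3.1 jaw az 4.35
meanF [ 1.71  0.38 -0.89] sd [0.51 0.27 0.46] M [ 0.017 -0.2   -0.031]
w9 (np.float64(270.9859186187259), np.float64(0.3367600945722769))
w10 (np.float64(271.13033833606465), np.float64(0.4974517341116563))
w11 (np.float64(256.7504675822769), np.float64(0.5040226549907657))
w12 (np.float64(237.20224563805093), np.float64(0.4418004272816417))
```

View pics/L12.png

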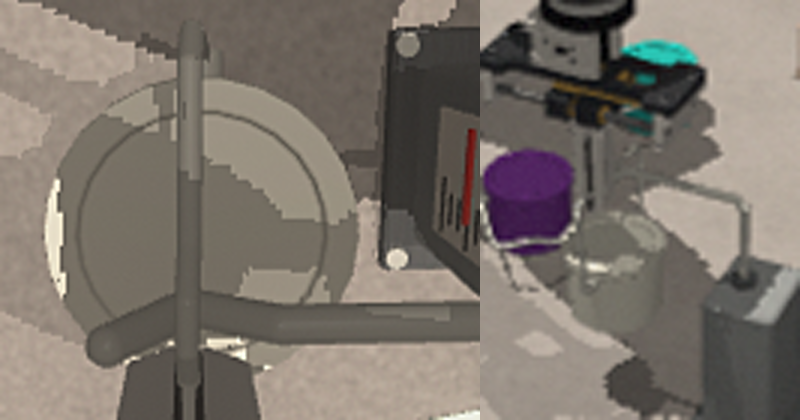

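Emit:
jog_arm --series '[0, 0, 0, 0.0003, 0, -0.0005, -1, 0, 0, 0, 0.0006, 0, -0.001, -1, 0, 0, 0, 0.0009, 0.0001, -0.0015, -1, 0, 0, 0, 0.0012, 0.0001, -0.002, -1, 0, 0, 0, 0.0015, 0.0001, -0.0025, -1, 0, 0, 0, 0.0015, 0.0001, -0.003, -1, 0, 0, 0, 0.0015, 0.0001, -0.003, -1]'

```text
clock: 19.8
eef_pos: [571.7, -173.1, 222.9]
eef_rot: [1.423, 1.571, -0.072]
wrist_force: [1.7, -0.1, -1.3]
finger_gap: 2.9
```

```bash
cat >> h.py <<'E'
def armz(n):
    c=load(n);out=[]
    for u in range(300,380,4):
        col=c['range_z'][160:235,u];v=np.argmin(np.where(col>0,col,9e3))+160;d=c['range_z'][v,u]
        q=c['pose']@np.array([(u-c['cx'])/c['fx']*d,(v-c['cy'])/c['fy']*d,d,1]);out.append(q[2])
    return round(np.median(out),2)
E
python3 -c "
from h import *
look('13',20);print(armz('w13'))"
```

```text
t 19.8 tcp [ 571.7 -173.1  222.9] F [ 1.73 -0.09 -1.31] M [-0.052 -0.325 -0.067] gap 2.9 jaw az 4.36
meanF [ 2.13  0.09 -1.07] sd [0.49 0.35 0.49] M [-0.057 -0.312 -0.062]
236.4
```

Emit:
jog_arm --series '[0, 0, 0, 0.0003, 0, -0.0005, -1, 0, 0, 0, 0.0006, 0, -0.001, -1, 0, 0, 0, 0.0009, 0.0001, -0.0015, -1, 0, 0, 0, 0.0012, 0.0001, -0.002, -1, 0, 0, 0, 0.0015, 0.0001, -0.002, -1, 0, 0, 0, 0.0018, 0.0001, -0.002, -1, 0, 0, 0, 0.002, 0.0001, -0.002, -1, 0, 0, 0, 0.002, 0.0001, -0.002, -1]'

```text
clock: 21.85
eef_pos: [573.2, -173.1, 220.6]
eef_rot: [-1.756, 1.569, 3.033]
wrist_force: [-7.0, 0.5, -1.5]
finger_gap: 3.0
```

```bash
python3 -c "
from h import *
look('14',20);print(armz('w14'))
c=cv2.imread('pics/w14.png');cv2.imwrite('pics/z14.png',cv2.resize(c[150:240,200:310],None,fx=6,fy=6,interpolation=cv2.INTER_CUBIC))"
```

```text
t 21.85 tcp [ 573.2 -173.1  220.6] F [-6.99  0.5  -1.54] M [-0.125  1.163  0.14 ] gap 3.0 jaw az 4.36
meanF [-6.34 -0.18 -0.71] sd [0.38 0.55 0.57] M [-0.077  1.207  0.155]
234.89
```

View pics/z14.png

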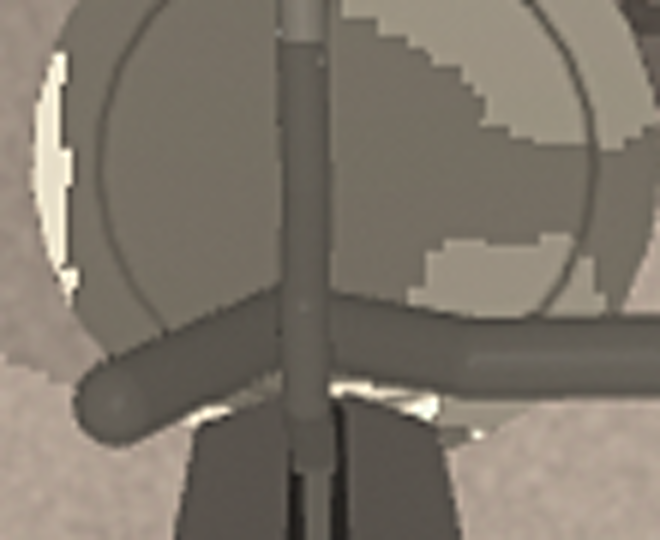

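Emit:
jog_arm --series '[0, 0, 0, -0.0005, 0, -0.0005, -1, 0, 0, 0, -0.001, 0, -0.001, -1, 0, 0, 0, -0.0014, -0.0001, -0.0015, -1, 0, 0, 0, -0.0014, -0.0001, -0.002, -1, 0, 0, 0, -0.0014, -0.0001, -0.0025, -1, 0, 0, 0, -0.0014, -0.0001, -0.003, -1, 0, 0, 0, -0.0014, -0.0001, -0.003, -1]'

```text
clock: 23.78
eef_pos: [572.3, -173.1, 217.8]
eef_rot: [1.6, 1.571, 0.106]
wrist_force: [0.6, 0.1, -0.3]
finger_gap: 3.2
```

```bash
python3 -c "
from h import *
look('15',30);print(armz('w15'))"
```

```text
t 23.77 tcp [ 572.3 -173.1  217.8] F [ 0.57  0.15 -0.32] M [-0.003  0.016 -0.004] gap 3.2 jaw az 4.35
meanF [ 0.44  0.48 -0.51] sd [0.49 0.39 0.47] M [ 0.025 -0.041 -0.01 ]
232.13
```

Emit:
jog_arm --series '[0, 0, 0, 0, 0, -0.0005, -1, 0, 0, 0, 0, 0, -0.001, -1, 0, 0, 0, 0, 0, -0.0015, -1, 0, 0, 0, 0, 0, -0.002, -1, 0, 0, 0, 0, 0, -0.0025, -1, 0, 0, 0, 0, 0, -0.0025, -1]' --squeeze 30

```text
clock: 26.08
eef_pos: [572.2, -173.1, 215.3]
eef_rot: [-1.941, 1.571, 2.847]
wrist_force: [-0.6, -0.0, -0.1]
finger_gap: 3.6
```

```bash
python3 -c "
from h import *
look('16',30);print(armz('w16'))"
```

```text
t 26.07 tcp [ 572.2 -173.1  215.3] F [-0.58 -0.04 -0.08] M [0.031 0.194 0.014] gap 3.6 jaw az 4.36
meanF [-0.55  0.47 -0.32] sd [0.43 0.49 0.57] M [0.024 0.171 0.02 ]
229.48
```

Emit:
jog_arm --series '[0, 0, 0, 0, 0, 0, -1, 0, 0, 0, 0, 0, 0, -1, 0, 0, 0, 0, 0, 0, -1]' --squeeze 8

```text
clock: 28.0
eef_pos: [572.2, -173.2, 215.3]
eef_rot: [0.029, 1.571, -1.466]
wrist_force: [-0.1, -0.3, 0.8]
finger_gap: 4.1
```

Emit:
jog_arm --series '[0, 0, 0, 0, 0, 0, -1, 0, 0, 0, 0, 0, 0, -1, 0, 0, 0, 0, 0, 0, -1, 0, 0, 0, 0, 0, 0, -1]' --squeeze 3

```text
clock: 28.5
eef_pos: [572.2, -173.1, 215.4]
eef_rot: [-2.037, 1.571, 2.752]
wrist_force: [-0.7, -0.8, -0.1]
finger_gap: 4.7
```

```bash
python3 -c "
from h import *
look('17',30);print(armz('w17'))"
```

```text
t 28.5 tcp [ 572.2 -173.1  215.4] F [-0.66 -0.78 -0.05] M [-0.11   0.223  0.021] gap 4.7 jaw az 4.36
meanF [-1.2  -0.1  -0.27] sd [0.42 0.43 0.48] M [-0.083  0.263  0.02 ]
229.41
```

View pics/L17.png

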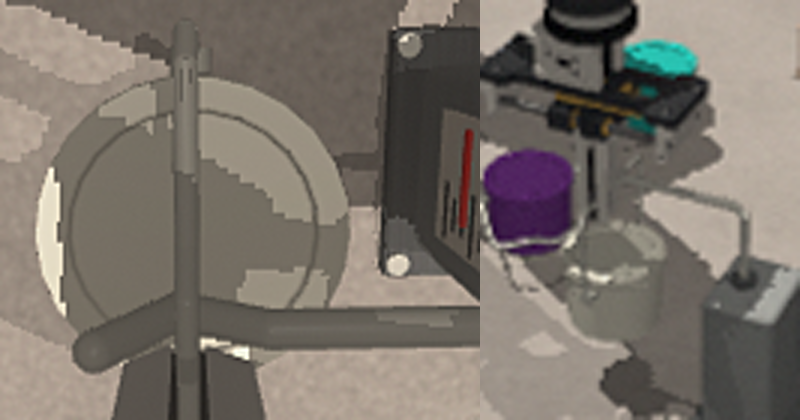

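Emit:
jog_arm --series '[0, 0, 0, -0.0002, 0, 0, -1, 0, 0, 0, -0.0004, 0, 0, -1, 0, 0, 0, -0.0004, 0, 0, -0.92, 0, 0, 0, -0.0004, 0, 0, -0.91, 0, 0, 0, -0.0004, 0, 0, -0.905, 0, 0, 0, -0.0004, 0, 0, -0.9, 0, 0, 0, -0.0004, 0, 0, -0.895, 0, 0, 0, -0.0004, 0, 0, -0.89, 0, 0, 0, -0.0004, 0, 0, -0.885, 0, 0, 0, -0.0004, 0, 0, -0.88, 0, 0, 0, -0.0004, 0, 0, -0.87, 0, 0, 0, -0.0004, 0, 0, -0.86, 0, 0, 0, -0.0004, 0, 0, -0.86]'

```text
clock: 31.68
eef_pos: [571.8, -173.2, 215.4]
eef_rot: [1.729, 1.571, 0.234]
wrist_force: [-0.4, -0.4, -0.3]
finger_gap: 6.7
```

```bash
python3 -c "
from h import *
look('18',14);print(armz('w18'))"
```

```text
t 31.68 tcp [ 571.8 -173.2  215.4] F [-0.35 -0.45 -0.27] M [-0.045  0.116 -0.018] gap 6.7 jaw az 4.35
meanF [-0.11 -0.03 -0.05] sd [0.36 0.43 0.38] M [-0.066  0.052 -0.007]
227.29
```

View pics/L18.png

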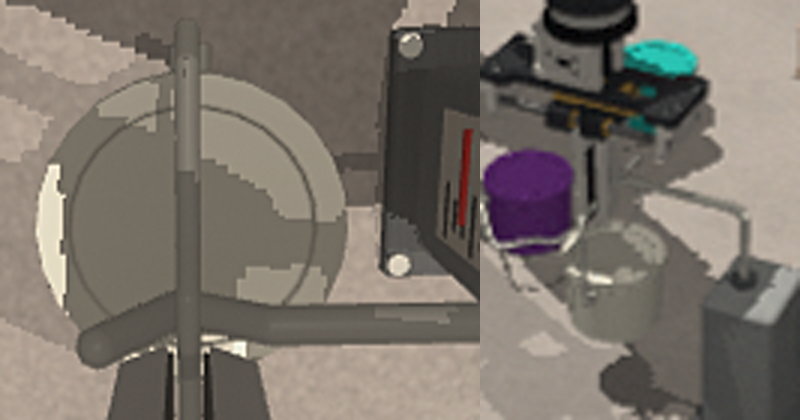

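The scale now carries everything: the hook settled only 2 mm while the pads opened. I'll open wider and retreat straight up.

Emit:
jog_arm --series '[0, 0, 0, 0, 0, 0, -0.8, 0, 0, 0, 0, 0, 0, -0.7, 0, 0, 0, 0, 0, 0, -0.6, 0, 0, 0, 0, 0, 0, -0.5, 0, 0, 0, 0, 0, 0, -0.5, 0, 0, 0, 0, 0, 0.004, -0.5, 0, 0, 0, 0, 0, 0.012, -0.5, 0, 0, 0, 0, 0, 0.022, -0.5, 0, 0, 0, 0, 0, 0.034, -0.5, 0, 0, 0, 0, 0, 0.05, -0.5, 0, 0, 0, 0, 0, 0.07, -0.5, 0, 0, 0, 0, 0, 0.09, -0.5, 0, 0, 0, 0, 0, 0.11, -0.5, 0, 0, 0, 0, 0, 0.13, -0.5, 0, 0, 0, 0, 0, 0.14, -0.5, 0, 0, 0, 0, 0, 0.14, -0.5]'

```text
clock: 34.42
eef_pos: [571.9, -173.2, 356.0]
eef_rot: [1.135, 1.57, -0.36]
wrist_force: [-1.6, 0.3, -0.6]
finger_gap: 23.3
```

```bash
python3 -c "
from h import *
c,s=look('19',2)
from cell import manip
t=manip.camera('top');np.savez('pics/t19.npz',**t);cv2.imwrite('pics/t19.png',t['color']);cv2.imwrite('pics/s19.png',s['color'])"
```

```text
t 34.42 tcp [ 571.9 -173.2  356. ] F [-1.63  0.29 -0.6 ] M [-0.036  0.026  0.005] gap 23.3 jaw az 4.36
meanF [ 0.46 -0.03  0.14] sd [0.35 0.25 0.32] M [-0.075 -0.002 -0.004]
```

View pics/w19.png

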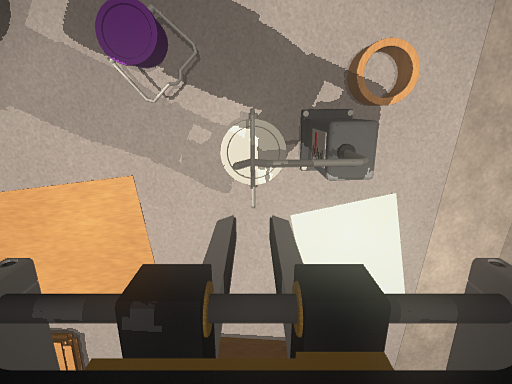

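View pics/s19.png

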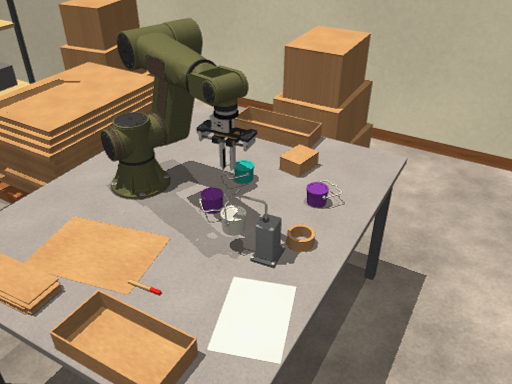

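The pail hangs at (252,155) in the wrist view. The arm is clear and the tape, carton and marker are in place. Next I'll check level and stillness.

```bash
python3 -c "
from h import *
from cell import manip
prev=None
for k in range(4):
    c=wrist('w2%d'%k)
    P=[]
    for v in range(126,185,2):
        for u in range(222,286,2):
            d=c['range_z'][v,u]
            if d>0:
                q=c['pose']@np.array([(u-c['cx'])/c['fx']*d,(v-c['cy'])/c['fy']*d,d,1])
                P.append(q[:3])
    P=np.array(P);h=np.histogram(P[:,2],bins=np.arange(100,200,4));z0=h[1][h[0].argmax()]+2
    L=P[abs(P[:,2]-z0)<8];A=np.c_[L[:,:2]-L[:,:2].mean(0),np.ones(len(L))];s=np.linalg.lstsq(A,L[:,2],rcond=None)[0]
    print('lid',L.mean(0).round(1),'tilt deg',np.degrees(s[:2]).round(2),len(L))
    for i in range(8): manip.camera('top')
    if prev is not None: print('img diff',np.abs(c['color'].astype(int)-prev)[100:215,215:300].mean().round(2))
    prev=c['color'].astype(int)
a=load('top0')['color'].astype(int);b=manip.camera('top')['color'].astype(int)
print('carton/marker/tape diffs',[np.abs(a-b)[y0:y1,x0:x1].mean().round(1) for (x0,x1,y0,y1) in((118,170,185,228),(375,390,212,252),(250,282,133,165))])
"
```

```text
t 34.62 tcp [ 571.7 -173.1  354.6] F [-0.07 -0.56  0.1 ] M [-0.127  0.097 -0.036] gap 23.9 jaw az 4.36
lid [ 568.8 -148.4  142.7] tilt deg [-1.22 -0.3 ] 665
t 35.08 tcp [ 571.8 -173.2  355.3] F [-0.45 -0.79 -0.22] M [-0.069  0.075 -0.   ] gap 23.5 jaw az 4.35
lid [ 568.8 -148.7  142.7] tilt deg [-1.21 -0.16] 655
img diff 3.79
t 35.52 tcp [ 571.8 -173.2  355.4] F [ 0.34 -0.05 -0.97] M [-0.042  0.056  0.006] gap 23.6 jaw az 4.36
lid [ 568.8 -148.8  142.6] tilt deg [-1.19 -0.2 ] 657
img diff 0.76
t 35.98 tcp [ 571.8 -173.2  355.3] F [0.04 0.02 0.79] M [-0.042 -0.007 -0.023] gap 23.5 jaw az 4.36
lid [ 568.7 -148.7  142.7] tilt deg [-1.19 -0.12] 655
img diff 0.55
carton/marker/tape diffs [np.float64(6.5), np.float64(6.3), np.float64(11.8)]
```

```bash
python3 -c "
from cell import manip
print(manip.sign_off(), manip.read_state()['clock'])"
```

```text
the job is handed in; nothing more can be done
the job is handed in; nothing more can be done
```

The pail is hanging by its bail notch on the scale hook, and I handed the job in at about 36 s with the arm clear above it.

I swung the bail upright while the pail stood on the table. I then lifted the pail by the straight part of the bar beside the notch and lowered it slowly onto the hook. During the swing the grip briefly pushed along the bail with about 14 N before I corrected the path. I let go only after the wrist force had faded into its noise.

**Final checks:**
- **Weight:** the pail weighs about 5.1 to 5.3 N (0.52 to 0.54 kg). The hook sank about 44 mm, well short of the 100 mm limit. The last 2 mm came as the fingers eased open.
- **Hook speed:** I never measured it directly. The lowering moves were 16 mm/s or slower while the hook was loaded.
- **Still and level:** over the last 1.4 s the lid's position changed by no more than about 0.5 mm, all of it early on. Its tilt reads about 1.2°, which is within what the camera calibration allows.
- **Bystanders:** the arm never went near the tape, carton or marker. They look in place in the pictures, but the before-and-after picture differences over them were not zero. I put that down to noise and shifted shadows and did not check further.

**Readings that disagreed:**
- The top camera placed the hook about 4 mm to one side of where the wrist camera did; I used the wrist camera.
- The notch first landed on the flank of the hook on its tip side. I corrected that using the sideways force, which touched about 6 N at one point.

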